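# Half-beam check of a tube photometer

## Task

Do the half-beam check on the photometer: slip the blade of the flat spatula into the notch at the front of the closed light hood, lever the hood up with it and swing it back until it stands upright, then lay the spatula down flat on the bench. Take the tab of the sprung shutter with the fingers, slide it against its spring to the middle mark, half way along its travel and never near fully open, and finish the program while still holding it there; leave the other things on the bench alone.

Things in the scene. Friction and masses are not known exactly. Their poses are not given: they have to be found in the camera images.
- photometer: bench photometer, a low grey box 175 x 192 x 50 mm (x, y, z), fixed on the bench. Origin: centre of its underside; x points from its front (display and keys) to its rear, y to its left, z up. The top is the flat optical deck. The white hood covers it from 66 mm before to 70 mm behind the origin and leaves a bare ledge 24 mm deep in front of the hood
- hood (a joint): angle of the hood in rad about its hinge at the rear edge: 0 closed, grows as the front edge rises, stop at 1.7. A stiff hinge (0.075 N m) holds the 90 g hood at any angle; about 1 N at the front edge lifts it
- hood_hinge (a point): middle of the hinge axis, fixed on the photometer at deck height, 72.5 mm behind its origin; the axis runs along the photometer's y
- pry_notch (a point): middle of the upper edge of the pry notch, on the front face of the hood (moves with it). Hood: a shell 136 x 184 x 58 mm, open below, walls 3 mm, front face 138.5 mm from the hinge axis. The notch is cut in its lower front edge on the centre line: 48 mm wide, 7.5 mm high above the deck when closed. Behind it the deck is bare for 60 mm
- shutter (a joint): travel of the shutter in m: 0 closed (where its spring holds it), 0.018 half way, 0.036 fully open, growing along the photometer's +y (to the left). The spring pushes back with 2.5 N at 0, 7 N half way, 11.5 N fully open; let go, it snaps shut
- shutter_tab (a point): centre of the shutter's grip tab (moves with it): an upright off-white block 20 x 14 x 28 mm (x, y, z), top 52 mm and underside 24 mm above the deck, on a narrow stem. Closed, it is 4 mm behind and 30 mm left of the photometer's origin. Within 60 mm to its sides nothing stands over 17 mm above the deck. A pointer at its foot runs past three ticks, the long middle one half way
- spatula: the flat spatula, 60 g: grey handle 90 x 18 x 14 mm, then a thin flat steel blade. Origin: underside of the handle at its middle; its x axis points along the blade to the tip, z up
- spatula_grip (a point): middle of the spatula's handle, 7 mm above the underside
- spatula_tip (a point): rounded end of the spatula's blade, 137 mm from the middle of the handle at the same height; the blade is 16 mm wide and 2 mm thick over the last 68 mm, before that a narrow neck
- forceps: steel forceps, 125 mm long, lying on the bench; leave alone
- marker: white marker pen with a cap, 135 mm long, lying on the bench; leave alone
- timer: small timer 62 x 66 x 20 mm; leave alone
- petri_dish: petri dish, 61 mm across, 15 mm high; leave alone
- small_bottle: small closed bottle, 40 mm across, 75 mm high; leave alone
Not all that is in view belongs to the job. Several things look just like the spatula: the one meant starts farthest from the robot's base.

How it is judged:
By the outcome, as a careful person would: the job done as asked, in the order asked, and still so for the second after the job is handed in, while the arm keeps its last pose, push and grip.
It also fails if it takes over 72 s, if anything falls off the work surface, if the arm or the gripper's body presses on something with over 40 N, if the wrist force passes 120 N, or if a joint passes its speed limit or range.

## Robot

A 6-joint arm with a two-finger parallel gripper is mounted at the origin on a cart in front of the work surface, level with it; the furniture and walls round the work are solid. World frame = base frame: x ahead of the robot, y to its left, z up, the work surface at z = 0. Lengths are in mm, angles in rad, forces in N, time in s.
With the tool pointing down it reaches from about 400 to 825 mm from the base axis. Payload 7 kg.
Tool frame: the origin (TCP) lies at the very end of the fingers, on their centre line; the grasp point (between the pads) lies 19 mm behind it; z points along the fingers, y is the direction in which the jaws open and shut (so a half turn about z gives the same grasp; the last joint's range is limited). The gripper opens to 88 mm and grips with 3 to 60 N. Pads are 19 mm wide; open, the fingers measure 130 mm over their backs; the gripper's body (78 mm by 193 mm) begins 47 mm behind the grasp point.
Start: joints at [1.481, 0.359, 0.012, 0, -1.224, -0.288], TCP at [248.998, 627.371, 226.561] pointing down, gripper open.
Joint ranges: [-3.07, 3.07], [-1.43, 2.12], [-1.02, 1.25], [-3.03, 1.67], [-3.05, -0], [-3.03, 3.03]. Speed limits (rad/s): [2.39, 2.39, 3.01, 3.14, 3.14, 3.14].

## Interface

Orientations are given as a unit quaternion [x, y, z, w].
In Python, from plant import bot gives the robot as it stands. Calls block until the motion is done:
- bot.move_ptp(position, orientation): joint-space move of the TCP to a pose.
- bot.line_to(position, velocity=150, ori=None): straight line of the TCP; ori=None keeps the orientation; velocity is the mean speed in mm/s.
- bot.move_joints(angles): joint-space move.
- bot.move_gripper(opening, force=None): finger opening in mm; force is the grip in N (None keeps the last); returns when the fingers have stopped.
- bot.pause(seconds).
- bot.solve_ik(position, orientation): joint angles nearest the present ones, or None.
- bot.read_state(): the state.
- bot.camera(name): name is "scene" or "top" or "wrist"; returns the picture (384x512x3 uint8, red, green, blue); there is no depth.
- bot.get_calibration(name): a dict with "fx", "fy", "cx", "cy" (pixels), "distortion" ([k1, k2, p1, p2, k3] as OpenCV has them; the pictures are not rectified), "view" (4x4, takes a point from world to camera coordinates); the wrist camera has in their place "T_tool_cam" (4x4, takes a point from camera to tool coordinates, whose origin is the TCP and whose axes are the flange's). Camera axes: x right, y up, looking along -z (the intrinsics and any distortion apply to the point x, -y, -z); pixel columns grow to the right and rows downward; lengths in mm; the calibration is good to about 2 mm. A picture is of the moment at which its call begins: read the wrist's pose just before it. get_calibration takes no time and is no camera call.
A pose or a line that the arm cannot do raises bot.Unreachable and nothing moves.
- bot.close_job(): hands the job in, once; it reports no verdict.
The state is a dict: "t": time; "joint_pos": joint angles; "qvel": joint speeds; "tau": joint torques, N m; "tcp_pos": TCP position; "eef_rot": TCP orientation; "contact_force": force on the tool from outside, world axes, zero at the start; "moment": the same for the moment, N m; "width": finger opening in mm.
Only numpy, scipy, OpenCV 4.12 (cv2) and the standard library are available. Lean on these libraries where they do the work, as an engineer would, in place of code of your own. Each camera call takes 0.05 s, during which the arm holds its last target.

## Working session

There is one attempt and no reset: what is moved stays moved. The work goes in short steps, each a Python script; the robot and the scene stay as the last script left them, time stands still between calls to the robot, and variables do not carry over. Pictures are saved under pics/ and viewed, and the job is handed in when it is done.

```bash
ls; mkdir -p pics; python3 - <<'E'
from plant import bot
import cv2
s=bot.read_state();print(s)
for n in ["scene","top","wrist"]:
    im=bot.camera(n);cv2.imwrite(f"pics/{n}0.png",im[:,:,::-1]);c=bot.get_calibration(n);print(n,c)
E
```

```text
pics
{'t': 0.0, 'joint_pos': array([ 1.48105549e+00,  3.59384087e-01,  1.10583691e-02, -3.41519639e-04,
       -1.22410257e+00, -2.88105415e-01]), 'qvel': array([ 0.00017125,  0.00035949, -0.0009408 , -0.00061196,  0.00078117,
        0.00106733]), 'tau': array([ 3.70185335e-04, -5.82723391e+01,  2.93047625e+01,  6.99716985e+00,
        6.90389556e-03, -1.56794044e-04]), 'tcp_pos': array([248.86484799, 626.9201496 , 225.62584224]), 'eef_rot': array([ 9.82195781e-01, -1.87858342e-01, -7.89649927e-05,  8.27870246e-04]), 'contact_force': array([ 0.00418473,  0.29423253, -0.11396947]), 'moment': array([ 0.03792941, -0.00130586,  0.00483835]), 'width': 88.06127237521652}
scene {'fx': 417.09512800405105, 'fy': 417.09512800405105, 'cx': 258.1904624732396, 'cy': 190.79866647464516, 'distortion': array([-0.00399716,  0.        ,  0.        ,  0.        ,  0.        ]), 'view': array([[-4.78147641e-01, -8.77929005e-01, -2.48092017e-02,
         3.46835309e+02],
       [ 3.98874962e-01, -2.42232802e-01,  8.84433171e-01,
        -2.79946625e+02],
       [-7.82479136e-01,  4.12993865e-01,  4.6600
[... 523 characters left out ...]
-1.03893381e-02,  9.81164018e-01,
        -1.22499334e+03],
       [ 0.00000000e+00,  0.00000000e+00,  0.00000000e+00,
         1.00000000e+00]])}
wrist {'fx': 284.85367977508776, 'fy': 284.85367977508776, 'cx': 253.55586319742662, 'cy': 194.1432590921139, 'distortion': array([-0.00255599,  0.        ,  0.        ,  0.        ,  0.        ]), 'T_tool_cam': array([[-5.14353514e-04,  9.59554796e-01,  2.81521454e-01,
         7.55937528e+01],
       [ 9.99999579e-01,  7.07582734e-04, -5.84719587e-04,
         5.10099862e-01],
       [-7.60270205e-04,  2.81521035e-01, -9.59554756e-01,
        -1.57183828e+02],
       [ 0.00000000e+00,  0.00000000e+00,  0.00000000e+00,
         1.00000000e+00]])}
```

View pics/scene0.png

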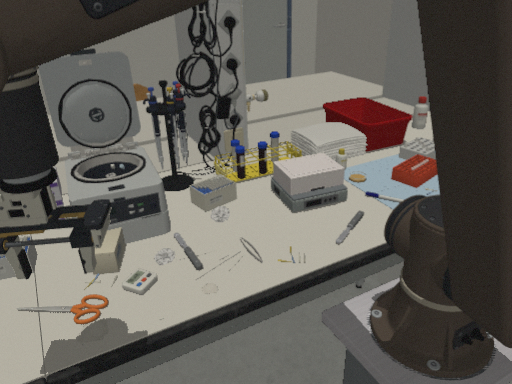

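View pics/top0.png

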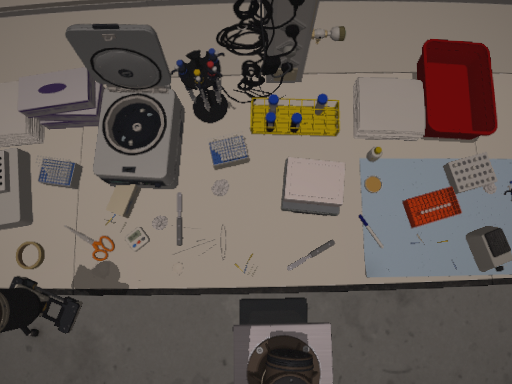

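View pics/wrist0.png

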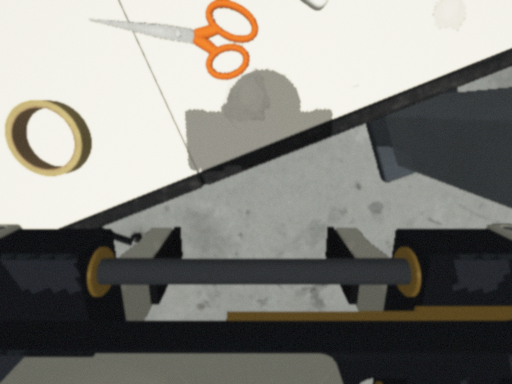

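```bash
python3 - <<'E'
import cv2
t=cv2.imread("pics/top0.png");s=cv2.imread("pics/scene0.png")
cv2.imwrite("pics/c1.png",cv2.resize(t[130:290,90:400],None,fx=2.55,fy=2.55,interpolation=cv2.INTER_CUBIC))
cv2.imwrite("pics/c2.png",cv2.resize(s[140:310,130:400],None,fx=2.9,fy=2.9,interpolation=cv2.INTER_CUBIC))
E
```

```text
(no output)
```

View pics/c1.png

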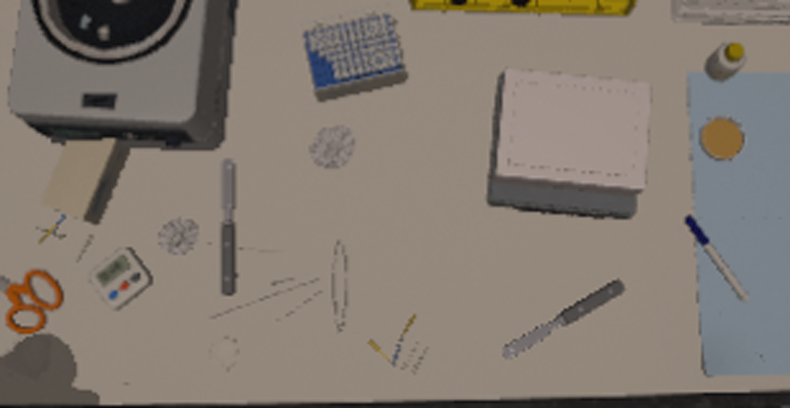

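View pics/c2.png

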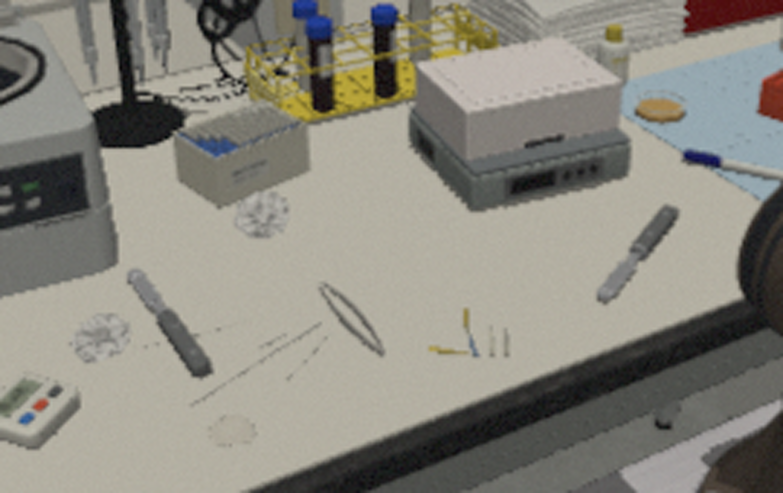

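```bash
cat > h.py <<'E'
import numpy as np, cv2, itertools
from scipy.spatial.transform import Rotation as R
def ray(cal,px,pose=None):
    K=np.array([[cal['fx'],0,cal['cx']],[0,cal['fy'],cal['cy']],[0,0,1]])
    u=cv2.undistortPoints(np.array([[px]],float),K,np.array(cal['distortion']))[0,0]
    d=np.array([u[0],-u[1],-1.])
    if pose is None:
        V=np.array(cal['view']);Rt=V[:3,:3].T;o=-Rt@V[:3,3];return o,Rt@d
    T=np.array(cal['T_tool_cam']);p,q=pose;Rw=R.from_quat(q).as_matrix()
    return Rw@T[:3,3]+p, Rw@(T[:3,:3]@d)
def onz(r,z):
    o,d=r;return o+d*(z-o[2])/d[2]
def proj(cal,P,pose=None):
    K=np.array([[cal['fx'],0,cal['cx']],[0,cal['fy'],cal['cy']],[0,0,1]])
    if pose is None:
        V=np.array(cal['view'])
    else:
        T=np.eye(4);p,q=pose;T[:3,:3]=R.from_quat(q).as_matrix();T[:3,3]=p
        V=np.linalg.inv(T@np.array(cal['T_tool_cam']))
    c=V[:3,:3]@np.asarray(P,float)+V[:3,3];c=c*[1,-1,-1]
    return cv2.projectPoints(c.reshape(1,1,3),np.zeros(3),np.zeros(3),K,np.array(cal['distortion']))[0].ravel()
def tri(rs):
    A=np.zeros((3,3));b=np.zeros(3)
    for o,d in rs:
        d=d/np.linalg.norm(d);M=np.eye(3)-np.outer(d,d);A+=M;b+=M@o
    X=np.linalg.solve(A,b)
    return X,[np.linalg.norm(np.cross(X-o,d/np.linalg.norm(d))) for o,d in rs]
def snap(bot,name,fn):
    import pickle
    s=bot.read_state();im=bot.camera(name)
    cv2.imwrite(f"pics/{fn}.png",im[:,:,::-1])
    pickle.dump((s['tcp_pos'],s['eef_rot']),open(f"pics/{fn}.pkl","wb"));return im,(s['tcp_pos'],s['eef_rot'])
def load(fn):
    import pickle
    return pickle.load(open(f"pics/{fn}.pkl","rb"))
def down(yaw):  # tool z down, tool x at yaw
    c,s=np.cos(yaw),np.sin(yaw)
    return R.from_matrix(np.array([[c,s,0],[s,-c,0],[0,0,-1.]])).as_quat()
E
python3 - <<'E'
from plant import bot
from h import *
c=bot.get_calibration("top")
for n,p,z in [("Atip",(179,193),7),("Aend",(179.5,245),7),("Bend",(334,242),7),("Btip",(289,269),7),("PF L",(284,210),50),("PF R",(339,213),50),("tape/clear disc",(221,188),5),("box",(229,150),20),("forceps",(223,243),2),("hoodtopFL",(285,197),108),("hoodtopRL",(288,158),108),("FR",(341,203),108),("RR",(345,163),108)]:
    print(n,onz(ray(c,p),z).round(1))
E
```

```text
Atip [592.6 337.3   7. ]
Aend [415.2 333.3   7. ]
Bend [ 414.  -183.3    7. ]
Btip [329.1 -29.8   7. ]
PF L [519.6 -17.1  50. ]
PF R [ 505.3 -196.8   50. ]
tape/clear disc [607.1 192.9   5. ]
box [737.5 163.2  20. ]
forceps [419.5 187.6   2. ]
hoodtopFL [552.3 -17.7 108. ]
hoodtopRL [678.9 -32.  108. ]
FR [ 529.1 -192.8  108. ]
RR [ 658.3 -214.1  108. ]
```

```bash
python3 - <<'E'
from plant import bot
from h import *
bot.move_ptp([440,300,200],down(0));snap(bot,"wrist","w1");print(bot.read_state()['t'],bot.read_state()['joint_pos'].round(2))
bot.line_to([430,345,130],250);snap(bot,"wrist","w2");print(bot.read_state()['t'],bot.read_state()['contact_force'])
snap(bot,"top","t1")
E
```

```text
1.6167 [ 0.97  0.15 -0.34  0.   -1.09  0.6 ]
2.15 [-0.12561812  0.33406626 -1.19261384]
```

View pics/w1.png

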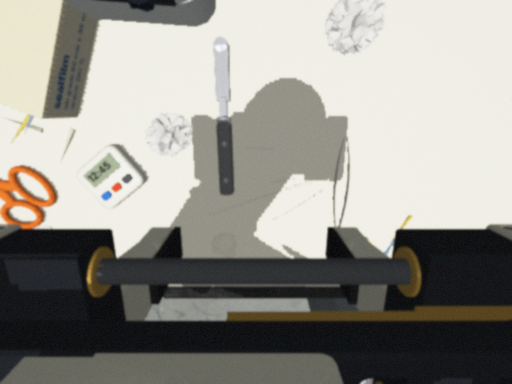

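View pics/w2.png

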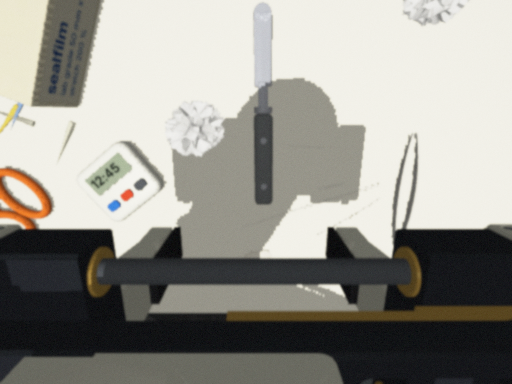

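```bash
python3 - <<'E'
from h import *
import cv2
t=cv2.imread("pics/top0.png")
cv2.imwrite("pics/c3.png",cv2.resize(t[60:290,330:512],None,fx=2.6,fy=2.6,interpolation=cv2.INTER_CUBIC))
# spatula segmentation in wrist views
for f in ("w1","w2"):
    im=cv2.imread(f"pics/{f}.png");hsv=cv2.cvtColor(im,cv2.COLOR_BGR2HSV)
    m=((hsv[:,:,2]<95)).astype(np.uint8);m[225:]=0
    n,l,st,ce=cv2.connectedComponentsWithStats(m)
    for i in range(1,n):
        if st[i,4]>300:
            pts=np.argwhere(l==i)[:,::-1].astype(np.float32);print(f,st[i],ce[i].round(1),cv2.minAreaRect(pts))
E
```

```text
w1 [ 91   0  87  13 545] [143.5   3.8] ((134.0, 6.0), (12.0, 86.0), 90.0)
w1 [ 64  44  21  67 580] [73.8 79.9] ((74.50189208984375, 77.15660095214844), (12.715909004211426, 66.46672821044922), 10.619654655456543)
w1 [ 54  54  17  56 456] [61.4 80.9] ((60.965091705322266, 81.39879608154297), (10.064705848693848, 56.457950592041016), 10.713123321533203)
w1 [ 217  122   17   73 1015] [225.2 157.3] ((225.1319580078125, 157.903076171875), (72.37981414794922, 14.621267318725586), 87.39744567871094)
w2 [ 47  21  22  74 740] [57.4 56.7] ((56.59711456298828, 57.43121337890625), (12.237555503845215, 74.31490325927734), 9.688786506652832)
w2 [ 64  49  17  48 360] [71.5 71.9] ((71.76895141601562, 72.54035186767578), (14.932938575744629, 46.628353118896484), 8.53076457977295)
w2 [ 254  108   19   96 1551] [262.9 156.8] ((262.9999694824219, 155.5), (94.99998474121094, 17.999996185302734), 90.0)
```

View pics/c3.png

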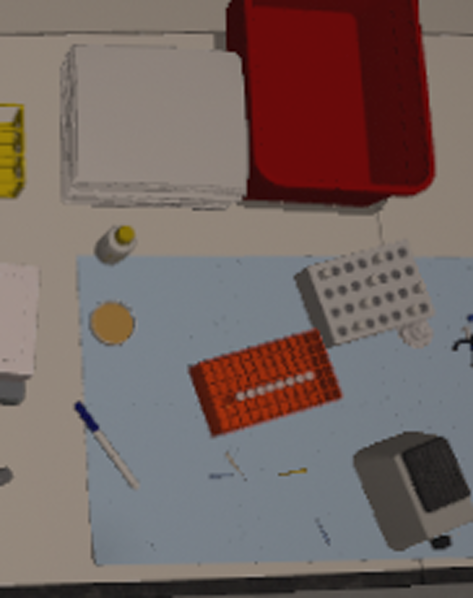

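```bash
python3 - <<'E'
from plant import bot
from h import *
c=bot.get_calibration("wrist");t=bot.get_calibration("top")
P1=load("w1");P2=load("w2")
for n,a,b in [("front",(224,122),(263,112.5)),("rear",(227,194),(263.5,204)),("tip",(220,38),(262.5,3.5)),("neck",(223.5,103),(263,86))]:
    X,e=tri([ray(c,a,P1),ray(c,b,P2)]);print(n,X.round(1),np.round(e,1),onz(ray(c,a,P1),7).round(1),onz(ray(c,b,P2),7).round(1))
E
python3 - <<'E'
import cv2
t=cv2.imread("pics/w2.png")
cv2.imwrite("pics/c4.png",cv2.resize(t[0:230,180:350],None,fx=2.6,fy=2.6,interpolation=cv2.INTER_CUBIC))
E
```

```text
front [502.8 335.9   5.5] [0.4 0.4] [502.4 335.6   7. ] [503.2 336.    7. ]
rear [412.7 334.5   7.6] [0.3 0.3] [412.9 334.4   7. ] [412.2 334.5   7. ]
tip [592.3 337.3   8.7] [0.2 0.2] [592.5 337.4   7. ] [593.  337.4   7. ]
neck [525.3 335.9   9.4] [1.4 1.4] [524.  335.6   7. ] [526.7 336.3   7. ]
```

View pics/c4.png

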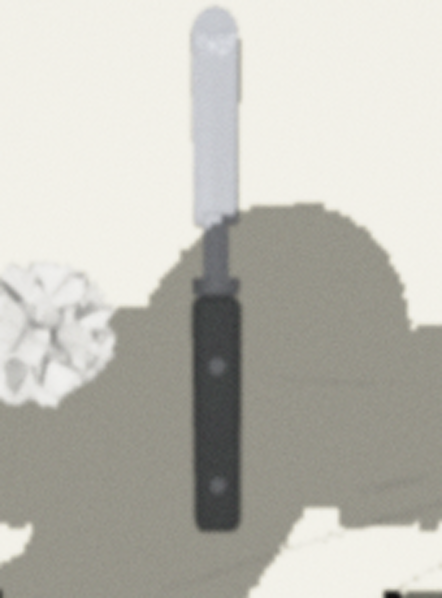

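```bash
python3 - <<'E'
from plant import bot
from h import *
q=down(0.012)
bot.move_gripper(28)
bot.line_to([469,335.4,40],200,q)
bot.line_to([469,335.4,2.5],80)
s=bot.read_state();print(s['tcp_pos'],s['contact_force'],s['t'],s['width'])
bot.move_gripper(10,55)
s=bot.read_state();print(s['tcp_pos'],s['contact_force'],s['t'],s['width'])
bot.line_to([469,335.4,110],120)
s=bot.read_state();print(s['tcp_pos'],s['contact_force'],s['moment'],s['t'],s['width'])
snap(bot,"wrist","w3");snap(bot,"scene","s3");snap(bot,"top","t3")
E
```

```text
[469.05835747 335.62802285   2.72919105] [0.14554693 0.04871178 0.5462259 ] 4.5583 28.31582376099325
[469.26178752 335.73998087   3.05169906] [-0.81951591  0.74044285  3.14093226] 4.9167 17.550392127208216
[468.57194364 334.96342636 109.17012829] [-0.01170092  0.07321001 -1.20912771] [-0.03799444 -0.00195388  0.03718243] 5.9667 17.39788400156219
```

View pics/w3.png

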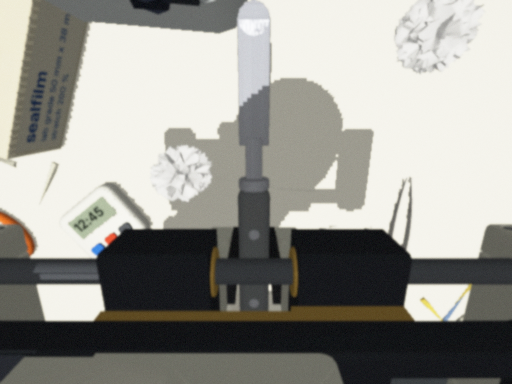

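View pics/s3.png

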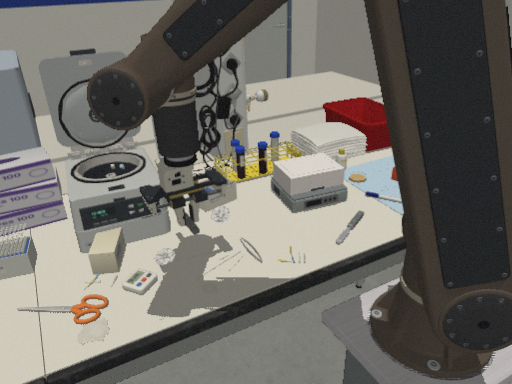

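```bash
python3 - <<'E'
from plant import bot
from h import *
c=bot.get_calibration("wrist");P=load("w3")
Rw=R.from_quat(P[1]).as_matrix()
for pit in (-0.05,0,0.05):
    tip=P[0]+np.array([-12,0.,4])+137*np.array([np.cos(pit),0.012*0+0.012,np.sin(pit)])
    print(pit,tip.round(1),proj(c,tip,P).round(1))
q=down(-0.08)
bot.move_ptp([430,-60,230],q);snap(bot,"wrist","w4")
bot.line_to([425,-110,190],200);snap(bot,"wrist","w5")
print(bot.read_state()['t'])
E
```

```text
-0.05 [593.4 336.6 106.3] [252.3   5.5]
0 [593.6 336.6 113.2] [252.2  -0. ]
0.05 [593.4 336.6 120. ] [252.2  -5.3]
8.225
```

View pics/w4.png

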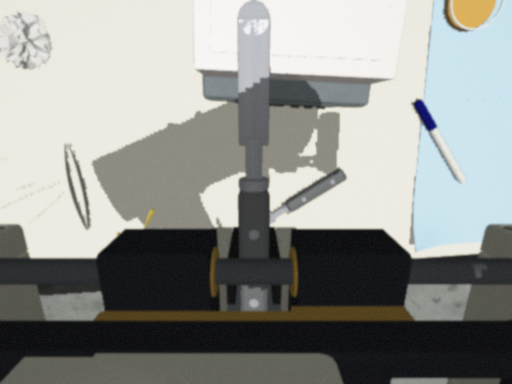

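View pics/w5.png

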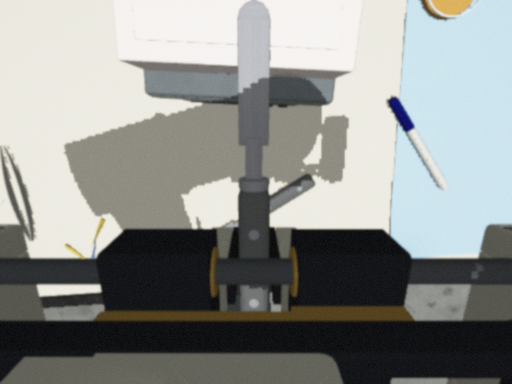

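```bash
python3 - <<'E'
import cv2
for f,(x0,x1) in (("w4",(180,410)),("w5",(105,370))):
    t=cv2.imread(f"pics/{f}.png")
    cv2.imwrite(f"pics/{f}c.png",cv2.resize(t[40:120,x0:x1],None,fx=3,fy=3,interpolation=cv2.INTER_CUBIC))
E
```

```text
(no output)
```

View pics/w4c.png

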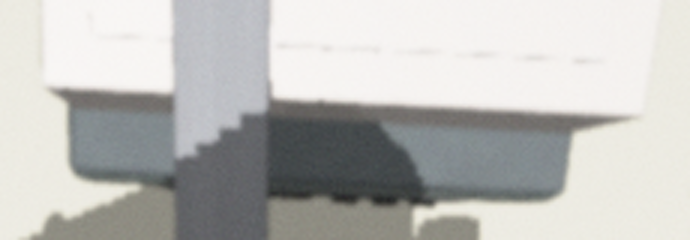

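View pics/w5c.png

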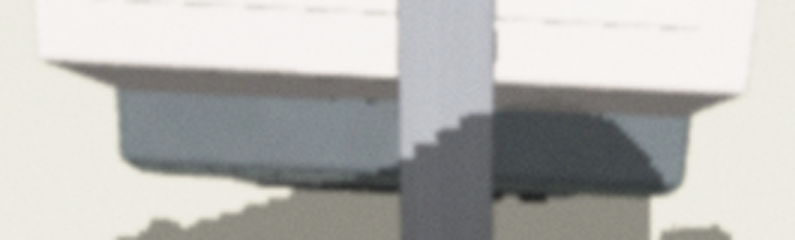

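```bash
python3 - <<'E'
from plant import bot
from h import *
c=bot.get_calibration("wrist");P4=load("w4");P5=load("w5")
D={"hoodTL":((195,70.3),(118.3,60.3)),"hoodTR":((393.3,78.7),(353.3,71.7)),"deckL":((204,98.7),(145.7,93.3)),"deckR":((367.7,105),(332.7,103.3)),"wallbotL":((203.5,74.5),(144.3,68.7)),"wallbotR":((370.5,83.5),(335,77.7))}
for n,(a,b) in D.items():
    X,e=tri([ray(c,a,P4),ray(c,b,P5)]);print(n,X.round(1),np.round(e,1),[onz(ray(c,p,Q),z).round(1)[:2] for z in ((108,) if 'hood' in n else (50,)) for p,Q in ((a,P4),(b,P5))])
E
```

```text
hoodTL [545.  -15.9 107.6] [0.5 0.5] [array([544.5, -15.9]), array([545.4, -16.2])]
hoodTR [ 523.4 -198.2  101.7] [0.1 0.1] [array([ 523.1, -195.3]), array([ 522.7, -196.1])]
deckL [523.8 -11.5  48.1] [1.2 1.2] [array([522.6, -11.6]), array([524.8, -12.3])]
deckR [ 500.8 -197.    44.6] [0.3 0.3] [array([ 501.2, -195. ]), array([ 500.6, -195.6])]
wallbotL [548.1 -13.5  45. ] [0.2 0.2] [array([547.7, -14.3]), array([547. , -15.1])]
wallbotR [ 524.2 -198.7   46.7] [0.2 0.2] [array([ 523.8, -197.4]), array([ 524.1, -197.9])]
```

```bash
cat >> h.py <<'E'
YAW=-0.122;O=np.array([599.3,-114.1,0.])
Rz=R.from_euler('z',YAW).as_matrix()
L=125.;DZ=4.
def tool(tip,pitch=0.):
    """tip in photometer frame (x,y,z world height), blade pitch (tip up +) -> TCP pos, quat"""
    q0=R.from_quat(down(YAW)).as_matrix()
    Rp=R.from_rotvec(-pitch*(Rz@[0,1,0])).as_matrix()
    M=Rp@q0
    tw=O+Rz@np.asarray(tip,float)
    return tw-M@np.array([L,0,-DZ]), R.from_matrix(M).as_quat()
def tipof(s):
    M=R.from_quat(s['eef_rot']).as_matrix();w=s['tcp_pos']+M@np.array([L,0,-DZ])
    return Rz.T@(w-O)
E
python3 - <<'E'
from plant import bot
from h import *
p,q=tool([-77,0,75]);bot.move_ptp(p,q)
p,q=tool([-77,0,58]);bot.line_to(p,60,q)
bot.pause(.2)
f0=bot.read_state()['contact_force'];print(f0,tipof(bot.read_state()))
for z in np.arange(56,46,-1.):
    bot.line_to(tool([-77,0,z])[0],30);s=bot.read_state()
    print(z,tipof(s).round(2),(s['contact_force']-f0).round(2))
    if s['contact_force'][2]-f0[2]>1.2:break
snap(bot,"scene","s6");snap(bot,"wrist","w6");print(s['t'])
E
python3 -c "
import cv2
t=cv2.imread('pics/s6.png');cv2.imwrite('pics/s6c.png',cv2.resize(t[130:260,200:390],None,fx=4,fy=4,interpolation=cv2.INTER_CUBIC))"
```

```text
[ 0.69522446  0.14519685 -0.31813796] [-7.66348709e+01  5.64646504e-02  5.85250764e+01]
56.0 [-7.708e+01 -3.000e-02  5.590e+01] [-0.27  0.08 -0.37]
55.0 [-7.702e+01  2.000e-02  5.492e+01] [-0.92 -0.73 -1.09]
54.0 [-7.707e+01 -2.000e-02  5.391e+01] [-0.77  0.13 -0.54]
53.0 [-7.707e+01 -1.000e-02  5.291e+01] [-0.3  -0.07 -0.8 ]
52.0 [-7.706e+01 -4.000e-02  5.191e+01] [-0.18  0.18 -0.33]
51.0 [-7.708e+01 -4.000e-02  5.090e+01] [-0.68 -0.82 -0.61]
50.0 [-7.705e+01 -2.000e-02  4.994e+01] [-0.07  0.28  0.03]
49.0 [-7.706e+01 -3.000e-02  4.892e+01] [-0.53  0.12 -0.88]
48.0 [-7.705e+01 -1.000e-02  4.793e+01] [-1.28 -0.29 -0.45]
47.0 [-7.704e+01 -3.000e-02  4.693e+01] [-0.33  0.15 -0.67]
11.9167
```

View pics/s6c.png

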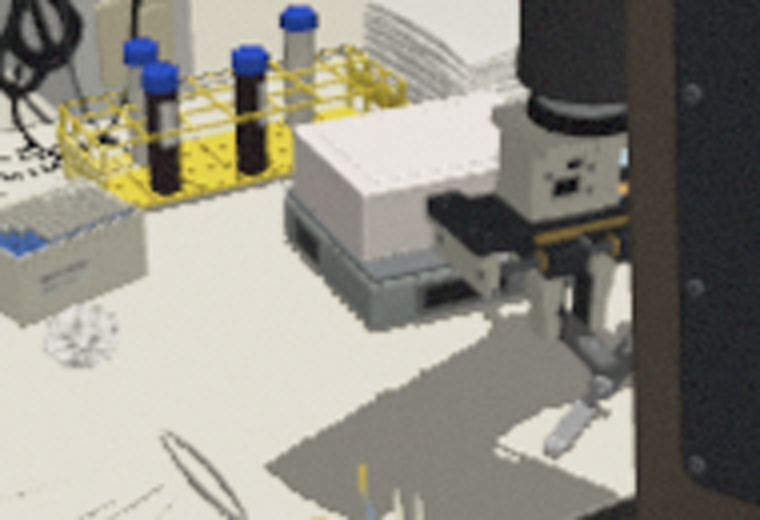

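View pics/w6.png

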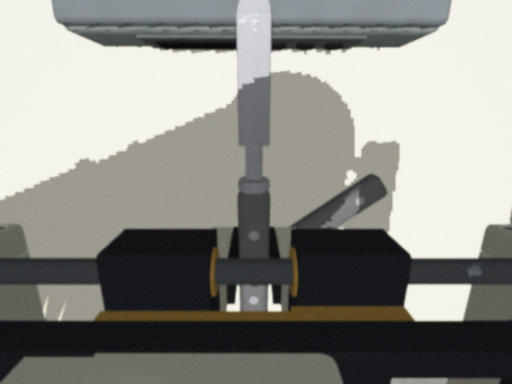

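```bash
python3 - <<'E'
from plant import bot
from h import *
def F(n=6):
    a=[]
    for _ in range(n):
        a.append(bot.read_state()['contact_force']);bot.pause(.02)
    return np.mean(a,0)
f0=F();print(f0.round(2))
for z in np.arange(46,41,-1.):
    bot.line_to(tool([-77,0,z])[0],30);s=bot.read_state();f=F()
    print(z,tipof(s).round(2),(f-f0).round(2))
    if f[2]-f0[2]>1.0:break
snap(bot,"wrist","w7");print(s['t'])
a=[cv2.imread(f"pics/{w}.png")[0:110,200:310] for w in ("w3","w6","w7")]
cv2.imwrite("pics/cmp.png",cv2.resize(np.hstack(a),None,fx=2.4,fy=2.4,interpolation=cv2.INTER_CUBIC))
E
```

```text
[-0.12  0.53 -0.49]
46.0 [-7.708e+01 -3.000e-02  4.591e+01] [ 0.09 -0.89 -0.16]
45.0 [-7.705e+01 -1.000e-02  4.490e+01] [ 0.43 -0.47 -0.26]
44.0 [-7.704e+01 -3.000e-02  4.394e+01] [-0.03 -0.64 -0.11]
43.0 [-7.708e+01 -1.000e-02  4.291e+01] [ 0.3  -0.65 -0.35]
42.0 [-7.694e+01  3.000e-02  4.199e+01] [ 0.46 -0.5  -0.11]
13.7667
```

View pics/cmp.png

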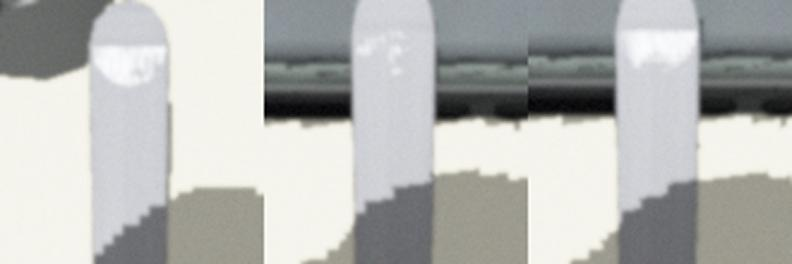

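```bash
cat >> h.py <<'E'
B=0.05
def tool(tip,pitch=0.,b=None):
    b=B if b is None else b
    q0=R.from_quat(down(YAW)).as_matrix()
    M=R.from_rotvec(-(pitch-b)*(Rz@[0,1,0])).as_matrix()@q0
    tw=O+Rz@np.asarray(tip,float)
    return tw-M@np.array([L*np.cos(b),0,-(DZ+L*np.sin(b))]), R.from_matrix(M).as_quat()
def tipof(s,b=None):
    b=B if b is None else b
    M=R.from_quat(s['eef_rot']).as_matrix();w=s['tcp_pos']+M@np.array([L*np.cos(b),0,-(DZ+L*np.sin(b))])
    return Rz.T@(w-O)
def F(bot,n=8):
    a=[]
    for _ in range(n):
        s=bot.read_state();a.append(np.r_[s['contact_force'],s['moment']]);bot.pause(.015)
    return np.mean(a,0)
E
python3 - <<'E'
from plant import bot
from h import *
p,q=tool([-78,0,57]);bot.line_to(p,40,q)
bot.pause(.2);f0=F(bot);print(f0.round(2))
for z in np.arange(55,45,-1.):
    bot.line_to(tool([-78,0,z])[0],30);s=bot.read_state();f=F(bot)-f0
    print(z,tipof(s).round(2),f.round(3))
    if f[2]>0.8:break
snap(bot,"wrist","w8");print(s['t'])
a=[cv2.imread(f"pics/{w}.png")[0:110,200:310] for w in ("w3","w7","w8")]
cv2.imwrite("pics/cmp.png",cv2.resize(np.hstack(a),None,fx=2.4,fy=2.4,interpolation=cv2.INTER_CUBIC))
E
```

```text
[ 0.28  0.03 -0.69 -0.03 -0.18 -0.01]
55.0 [-7.817e+01 -5.000e-02  5.477e+01] [-0.216  0.17  -0.076 -0.019  0.002  0.014]
54.0 [-7.804e+01 -2.000e-02  5.393e+01] [-0.321  0.097 -0.017 -0.018 -0.005  0.007]
53.0 [-7.808e+01 -4.000e-02  5.291e+01] [ 0.147  0.173  0.161 -0.033  0.023  0.019]
52.0 [-7.806e+01 -3.000e-02  5.192e+01] [-0.015 -0.378  0.306 -0.022  0.006  0.011]
51.0 [-7.805e+01 -2.000e-02  5.093e+01] [-0.346  0.273 -0.429 -0.026 -0.004  0.004]
50.0 [-7.806e+01 -2.000e-02  4.992e+01] [-0.271 -0.297 -0.064 -0.006  0.016  0.001]
49.0 [-7.807e+01 -3.000e-02  4.893e+01] [-0.316 -0.062  0.007 -0.013  0.006  0.014]
48.0 [-7.802e+01 -2.000e-02  4.793e+01] [-0.733 -0.186  0.068 -0.021  0.002  0.018]
47.0 [-7.787e+01  3.000e-02  4.706e+01] [-0.288 -0.154  1.059 -0.036 -0.095  0.006]
18.0917
```

View pics/cmp.png

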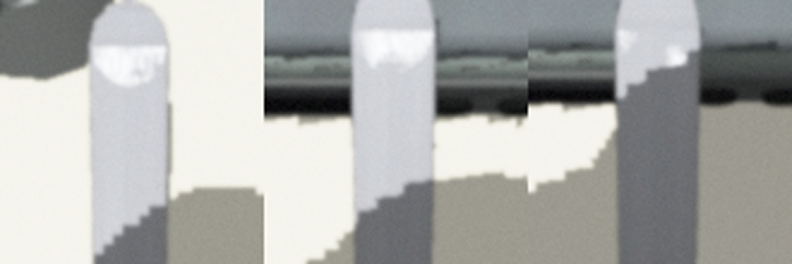

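```bash
python3 - <<'E'
from plant import bot
from h import *
bot.line_to(tool([-78,0,49.8])[0],40);bot.pause(.15);f0=F(bot);print(f0.round(2))
for x in (-70,-62,-54,-46,-38,-30,-26):
    bot.line_to(tool([x,0,49.8])[0],40);s=bot.read_state();f=F(bot,5)-f0
    print(x,tipof(s).round(2),f.round(3))
    if abs(f[0])>3 or abs(f[2])>2:break
snap(bot,"wrist","w9");snap(bot,"scene","s9");snap(bot,"top","t9");print(s['t'])
t=cv2.imread('pics/s9.png');cv2.imwrite('pics/s9c.png',cv2.resize(t[130:260,230:390],None,fx=4,fy=4,interpolation=cv2.INTER_CUBIC))
E
```

```text
[-0.   -0.02 -0.65 -0.04 -0.18 -0.  ]
-70 [-69.7    0.    49.69] [-0.044  0.175  0.15  -0.009  0.052 -0.024]
-62 [-6.178e+01 -2.000e-02  4.973e+01] [-0.13  -0.144 -0.117 -0.029  0.009  0.005]
-54 [-5.372e+01  1.000e-02  4.975e+01] [-0.294  0.076  0.441  0.01   0.032  0.005]
-46 [-45.73  -0.    49.75] [ 0.243 -0.16   0.094 -0.01  -0.02  -0.006]
-38 [-37.71  -0.    49.76] [-0.355  0.215  0.225 -0.012  0.032  0.003]
-30 [-2.975e+01 -1.000e-02  4.973e+01] [ 0.174 -0.218 -0.408 -0.012  0.024  0.018]
-26 [-2.574e+01  4.000e-02  4.982e+01] [-0.288  0.304  0.013 -0.025  0.016  0.007]
21.6583
```

View pics/w9.png

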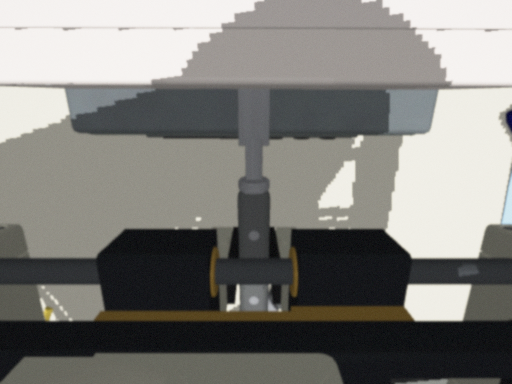

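View pics/s9c.png

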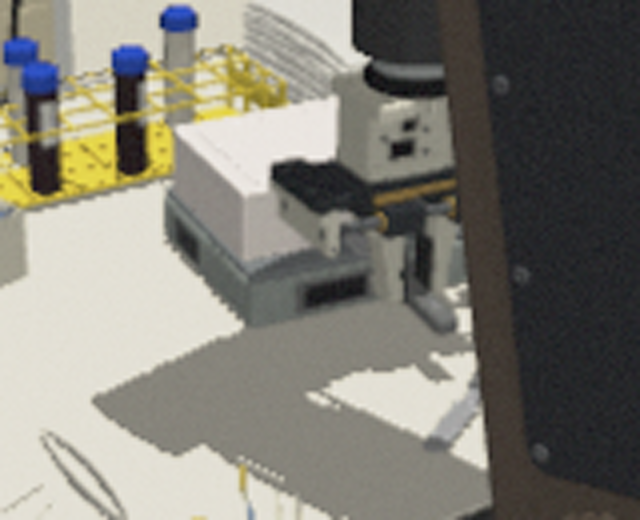

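```bash
cat >> h.py <<'E'
def blade(th,d,phi=0.0,zo=-4.,lift=0.):
    """tip so blade top touches inner notch edge at hood angle th, tip d beyond front edge"""
    a,c=135.5,7.5
    nx=72.5-a*np.cos(th)+c*np.sin(th);nz=50+a*np.sin(th)+c*np.cos(th)
    return [nx+(d-3)*np.cos(phi),0,nz-1+(d-3)*np.sin(phi)+zo+lift]
E
python3 - <<'E'
from plant import bot
from h import *
bot.line_to(tool([-16,0,49.8])[0],40);bot.pause(.1);f0=F(bot);print(f0.round(2))
for th in (0.0,.05,.1,.2,.3):
    p,q=tool(blade(th,50,0.0,lift=0.5),0.);bot.line_to(p,50,q);s=bot.read_state();f=F(bot,4)-f0
    print(th,tipof(s).round(2),f.round(3))
    if np.abs(f[:3]).max()>6:break
snap(bot,"wrist","w10");snap(bot,"scene","s10");print(s['t'])
t=cv2.imread('pics/s10.png');cv2.imwrite('pics/s10c.png',cv2.resize(t[130:260,230:390],None,fx=4,fy=4,interpolation=cv2.INTER_CUBIC))
E
```

```text
[ 0.52  0.09  0.22 -0.06 -0.36  0.01]
0.0 [-1.604e+01  2.000e-02  5.322e+01] [-0.639 -0.083 -0.351  0.033  0.2   -0.029]
0.05 [-15.22   0.08  60.23] [-0.573 -0.096 -1.313  0.032  0.182  0.008]
0.1 [-1.424e+01  6.000e-02  6.697e+01] [-0.765  0.389 -0.661  0.009  0.185 -0.02 ]
0.2 [-1.142e+01  7.000e-02  8.032e+01] [-0.831 -0.066 -1.155  0.019  0.181 -0.034]
0.3 [-7.33  0.1  93.2 ] [-0.873 -0.044 -1.374  0.007  0.192 -0.006]
24.4583
```

View pics/w10.png

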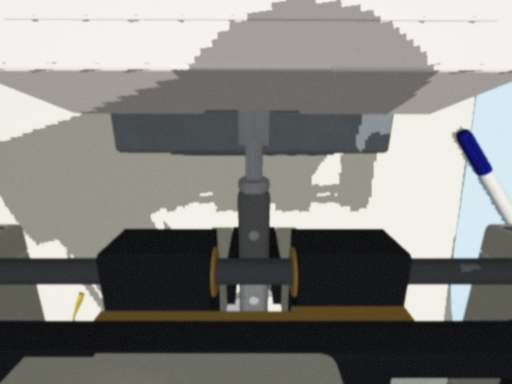

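View pics/s10c.png

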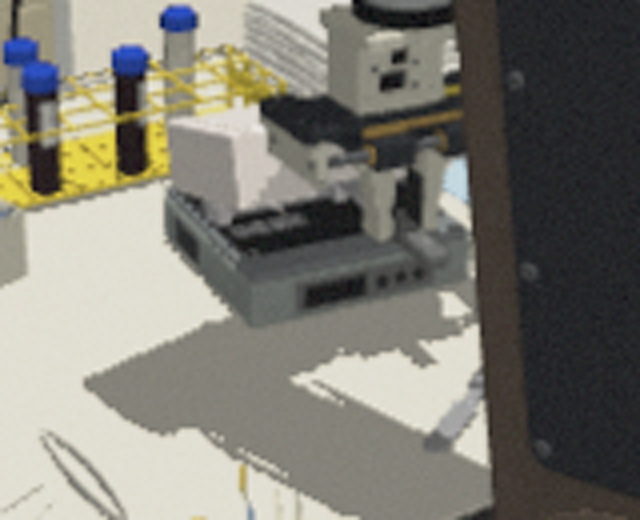

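```bash
python3 - <<'E'
from plant import bot
from h import *
f0=np.zeros(6)
for th,d,l in ((.45,50,.5),(.6,48,.5),(.75,45,.5),(.9,43,.5),(1.05,42,.5),(1.2,42,0)):
    p,q=tool(blade(th,d,0.0,lift=l),0.);bot.line_to(p,70,q);s=bot.read_state();f=F(bot,4)-f0
    print(th,tipof(s).round(2),f.round(3))
    if np.abs(f[:3]).max()>7:break
snap(bot,"wrist","w11");snap(bot,"scene","s11");snap(bot,"top","t11");print(s['t'])
t=cv2.imread('pics/s11.png');cv2.imwrite('pics/s11c.png',cv2.resize(t[100:250,230:390],None,fx=4,fy=4,interpolation=cv2.INTER_CUBIC))
E
```

```text
0.45 [1.0500e+00 6.0000e-02 1.1151e+02] [-0.46  -0.104 -0.263 -0.059 -0.17   0.009]
0.6 [1.0110e+01 4.0000e-02 1.2845e+02] [ 0.02   0.194 -1.137 -0.077 -0.151  0.015]
0.75 [2.0870e+01 3.0000e-02 1.4375e+02] [-0.117 -0.127 -1.207 -0.026 -0.143  0.019]
0.9 [3.4390e+01 3.0000e-02 1.5637e+02] [-0.303 -0.295 -0.864 -0.041 -0.147 -0.007]
1.05 [ 50.68  -0.   166.66] [-0.048  0.17  -0.667 -0.046 -0.151  0.017]
1.2 [ 69.54   0.   173.81] [-0.513 -0.061 -0.693 -0.048 -0.17  -0.012]
27.525
```

View pics/w11.png

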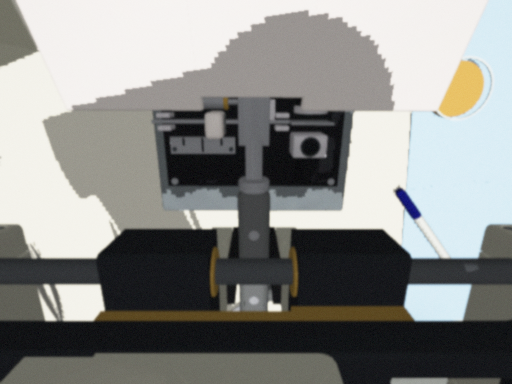

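View pics/s11c.png

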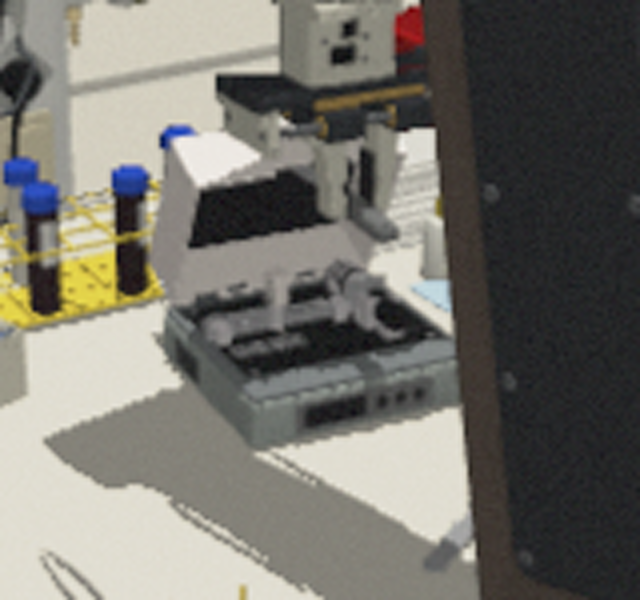

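View pics/t11.png

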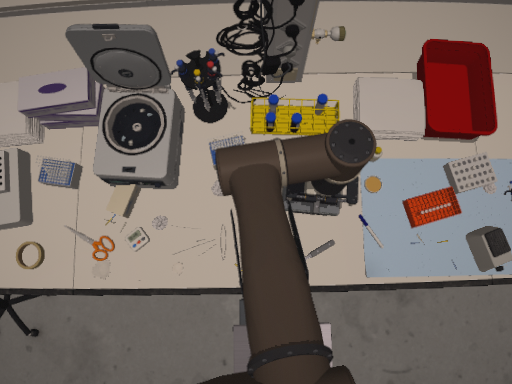

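```bash
python3 - <<'E'
from plant import bot
from h import *
bot.line_to(tool([72,0,166])[0],70)
for x in (90,110,122,127):
    bot.line_to(tool([x,0,166])[0],60);s=bot.read_state();f=F(bot,4)
    print(x,tipof(s).round(2),f.round(3))
snap(bot,"wrist","w12");snap(bot,"scene","s12");print(s['t'])
t=cv2.imread('pics/s12.png');cv2.imwrite('pics/s12c.png',cv2.resize(t[80:250,230:390],None,fx=3.5,fy=3.5,interpolation=cv2.INTER_CUBIC))
E
```

```text
90 [ 9.0370e+01 -4.0000e-02  1.6569e+02] [-0.398  0.064 -0.463 -0.061 -0.176 -0.016]
110 [ 1.1031e+02 -1.0000e-02  1.6570e+02] [-0.548  0.183 -0.535 -0.08  -0.163 -0.006]
122 [ 1.2243e+02 -1.0000e-02  1.6588e+02] [-0.29  -0.073 -0.079 -0.044 -0.162 -0.002]
127 [1.2727e+02 3.0000e-02 1.6597e+02] [-0.296 -0.149 -0.437 -0.018 -0.173  0.012]
29.7417
```

View pics/w12.png

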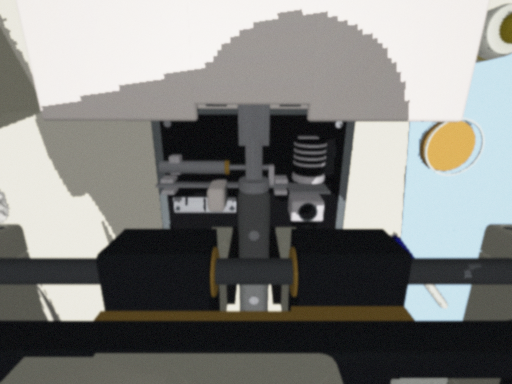

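View pics/s12c.png

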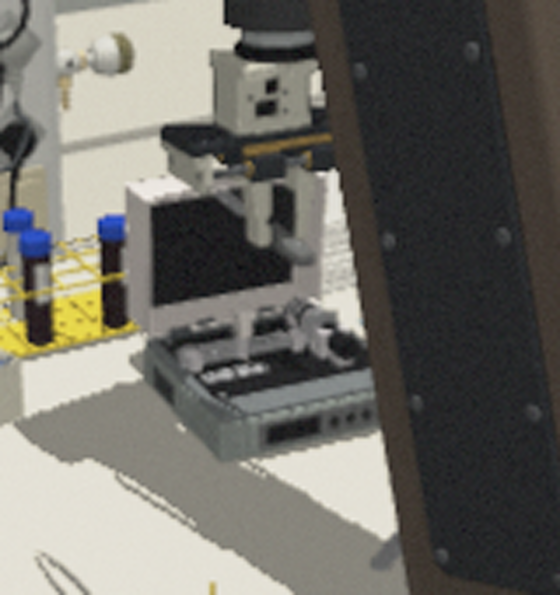

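```bash
cat >> h.py <<'E'
def hp(th,r,y,c):
    return O+Rz@np.array([72.5-r*np.cos(th)+c*np.sin(th),y,50+r*np.sin(th)+c*np.cos(th)])
E
python3 - <<'E'
from plant import bot
from h import *
c=bot.get_calibration("wrist");P=load("w12");cs=bot.get_calibration("scene")
for th in (1.4,1.45,1.5,1.55,1.6,1.65):
    print(th,[proj(c,hp(th,138.5,y,0),P).round(1) for y in (92,-92)],[proj(cs,hp(th,r,92,0)).round(1) for r in (0,138.5)],proj(cs,hp(th,138.5,92,58)).round(1))
E
python3 -c "
import cv2
t=cv2.imread('pics/s12.png');cv2.imwrite('pics/s12d.png',cv2.resize(t[120:190,260:330],None,fx=8,fy=8,interpolation=cv2.INTER_CUBIC))"
```

```text
1.4 [array([ 56.3, 176.8]), array([448.7, 176.6])] [array([272.5, 177.4]), array([275.1, 140.8])] [267.9 132.1]
1.45 [array([ 51.4, 163. ]), array([453.4, 162.7])] [array([272.5, 177.4]), array([274.2, 139.8])] [267.  131.9]
1.5 [array([ 46.8, 148.2]), array([458. , 147.9])] [array([272.5, 177.4]), array([273.3, 138.9])] [266.2 131.9]
1.55 [array([ 42.6, 132.6]), array([462.2, 132.3])] [array([272.5, 177.4]), array([272.4, 138.1])] [265.4 132. ]
1.6 [array([ 38.7, 116.3]), array([466., 116.])] [array([272.5, 177.4]), array([271.6, 137.4])] [264.6 132.2]
1.65 [array([35.3, 99.4]), array([469.3,  99.1])] [array([272.5, 177.4]), array([270.7, 136.8])] [263.8 132.5]
```

View pics/s12d.png

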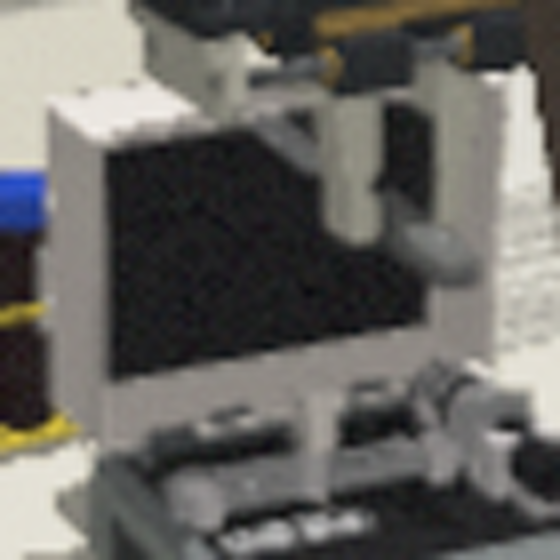

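```bash
python3 - <<'E'
from plant import bot
from h import *
bot.line_to(tool([20,0,166])[0],150)
snap(bot,"scene","s13")
B0=0.06
M=R.from_rotvec([0,B0,0]).as_matrix()@R.from_quat(down(0.012)).as_matrix();q=R.from_matrix(M).as_quat()
bot.move_ptp([469,335,120],q)
bot.line_to([469,335,15],150);bot.pause(.1);f0=F(bot,5)
im,P=snap(bot,"wrist","w13")
for z in (8,6,5,4,3):
    bot.line_to([469,335,z],40);f=F(bot,4)-f0;s=bot.read_state();print(z,s['tcp_pos'].round(1),f.round(2))
    if f[2]>1.5:break
print(s['t'])
E
```

```text
8 [468.9 334.9   7.8] [ 0.46  0.02 -0.19  0.03 -0.03  0.02]
6 [469. 335.   6.] [ 0.63  0.08 -0.06 -0.04 -0.02  0.02]
5 [469. 335.   5.] [ 0.51  0.23  0.31 -0.01 -0.03  0.04]
4 [469. 335.   4.] [ 0.54  0.08 -0.37 -0.01  0.01  0.01]
3 [469.1 335.1   3.2] [ 0.77 -0.37  3.56 -0.16  0.19  0.04]
35.1833
```

View pics/w13.png

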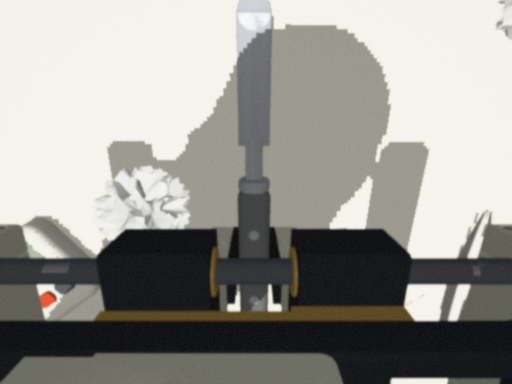

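View pics/s13.png

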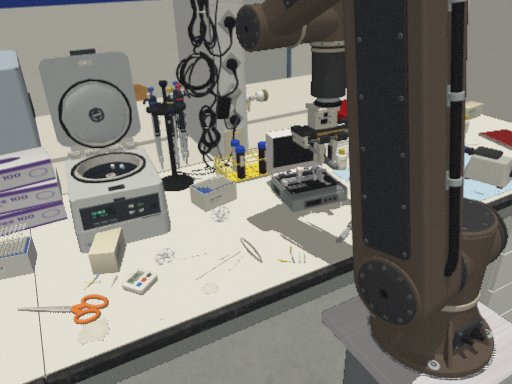

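```bash
python3 - <<'E'
from plant import bot
from h import *
bot.move_gripper(28)
bot.line_to([469,335,90],150)
snap(bot,"wrist","w14")
q=down(YAW)
bot.move_ptp(O+Rz@[-70,10,230],q);snap(bot,"wrist","w15")
bot.line_to(O+Rz@[-60,55,200],200);snap(bot,"wrist","w16");snap(bot,"scene","s16")
print(bot.read_state()['t'])
t=cv2.imread('pics/s16.png');cv2.imwrite('pics/s16d.png',cv2.resize(t[120:210,260:350],None,fx=6,fy=6,interpolation=cv2.INTER_CUBIC))
E
```

```text
38.6917
```

View pics/w14.png

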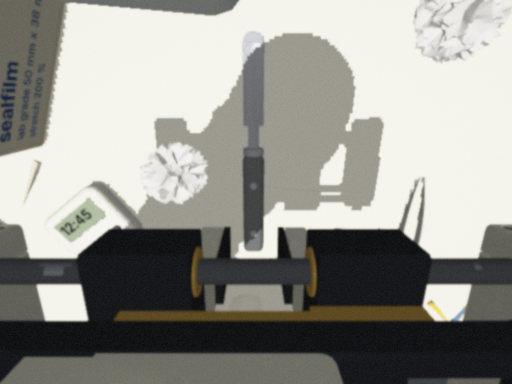

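View pics/w15.png

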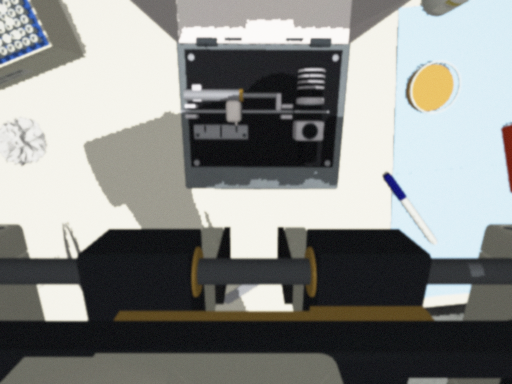

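View pics/w16.png

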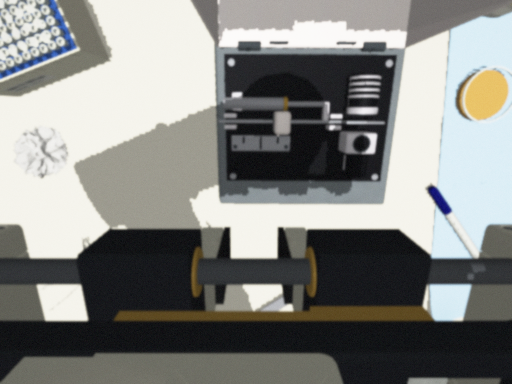

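View pics/s16d.png

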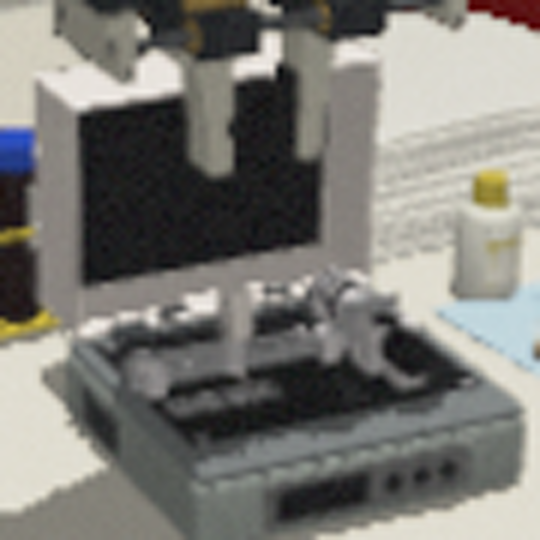

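```bash
python3 - <<'E'
import cv2,numpy as np
a=cv2.imread('pics/w15.png')[85:150,175:275];b=cv2.imread('pics/w16.png')[90:160,215:315]
A=cv2.resize(a,(700,455),interpolation=cv2.INTER_CUBIC)
cv2.imwrite('pics/c15.png',A);cv2.imwrite('pics/c16.png',cv2.resize(b,(700,490),interpolation=cv2.INTER_CUBIC))
E
```

```text
(no output)
```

View pics/c15.png

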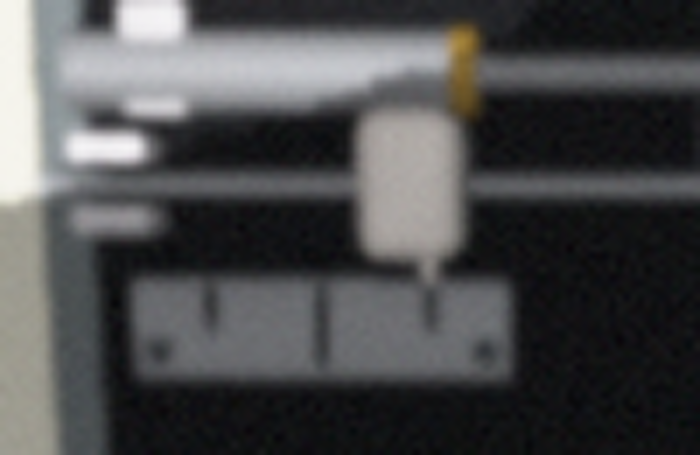

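View pics/c16.png

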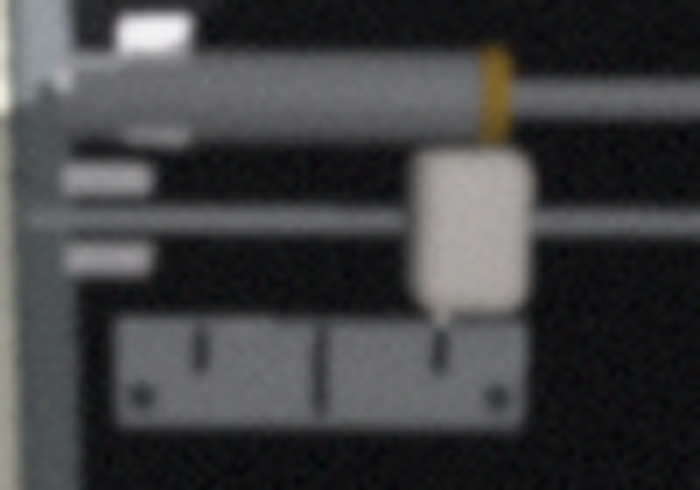

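```bash
python3 - <<'E'
from plant import bot
from h import *
c=bot.get_calibration("wrist");P=load("w15");Q=load("w16")
f=lambda X:(Rz.T@(X-O)).round(1)
def two(n,a,b,z):
    a=np.array(a)/7+[175,85];b=np.array(b)/7+[215,90]
    r1,r2=ray(c,a,P),ray(c,b,Q);X,e=tri([r1,r2]);print(n,f(X),np.round(e,1),"at z",z,f(onz(r1,z)),f(onz(r2,z)))
two("tabtop",(411,185),(472,231),102)
two("midtick",(321,330),(320,370),53);two("tick0",(431,330),(439,370),53);two("tick36",(211,330),(201,370),53)
# photometer corners in w15/w16: check yaw: deck front corners
def two2(n,a,b,z):
    r1,r2=ray(c,a,P),ray(c,b,Q);X,e=tri([r1,r2]);print(n,f(X),np.round(e,1),"at z",z,f(onz(r1,z)),f(onz(r2,z)))
two2("FL",(187,187),(220,202),50);two2("FR",(337,186),(385,202),50);two2("RL",(182,46),(218,51),50);two2("RR",(348,46),(406,50),50)
E
```

```text
tabtop [ 4.5 29.8 93.9] [0. 0.] at z 102 [  4.6  29.2 102. ] [  4.8  30.6 102. ]
midtick [-18.4  48.   49.5] [0.4 0.4] at z 53 [-18.5  47.7  53. ] [-17.6  48.   53. ]
tick0 [-18.4  29.8  48.9] [0.4 0.4] at z 53 [-18.5  29.6  53. ] [-17.6  30.   53. ]
tick36 [-18.3  66.1  50.1] [0.4 0.4] at z 53 [-18.5  65.7  53. ] [-17.7  65.9  53. ]
FL [-88.1  94.7  37.3] [0.3 0.3] at z 50 [-84.4  91.5  50. ] [-84.2  93.3  50. ]
FR [-81.  -89.2  58.5] [0.2 0.2] at z 50 [-83.1 -91.8  50. ] [-84.  -93.3  50. ]
RL [77.1 93.8 18.6] [0.6 0.6] at z 50 [71.6 86.7 50. ] [70.8 90.4 50. ]
RR [ 69.5 -87.1  62.6] [0.3 0.3] at z 50 [ 71.7 -90.8  50. ] [ 72.1 -93.3  50. ]
```

```bash
python3 - <<'E'
from plant import bot
from h import *
p=O+Rz@[4.6,30,140];q=down(YAW+np.pi)
for qq in (q,down(YAW),down(YAW-np.pi)):
    j=bot.solve_ik(p,qq);print(None if j is None else j.round(2))
print(bot.read_state()['joint_pos'].round(2))
E
```

```text
[ 0.18  0.33 -0.25  0.   -1.   -1.87]
[ 0.18  0.33 -0.25  0.   -1.    1.27]
[ 0.18  0.33 -0.25  0.   -1.   -1.87]
[ 0.26  0.17 -0.31  0.   -1.09  1.19]
```

```bash
python3 - <<'E'
from plant import bot
from h import *
q=down(YAW+np.pi);w=lambda x,y,z:O+Rz@np.array([x,y,z],float)
bot.line_to(w(-60,55,215),150)
bot.move_gripper(40)
bot.move_ptp(w(4.6,30,215),q)
bot.line_to(w(4.6,30,120),150);bot.pause(.1)
snap(bot,"wrist","w17");snap(bot,"scene","s17")
s=bot.read_state();print(s['t'],(Rz.T@(s['tcp_pos']-O)).round(2),s['width'])
E
```

```text
43.0 [  5.22  30.12 121.14] 40.00285013235323
```

View pics/w17.png

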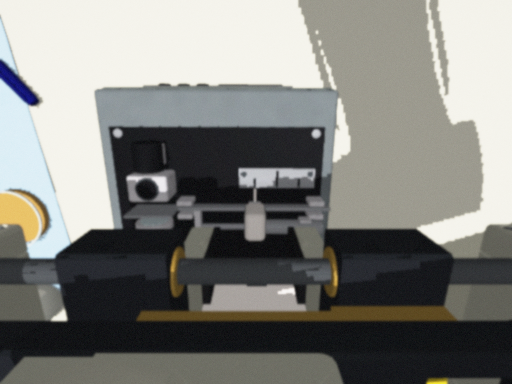

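View pics/s17.png

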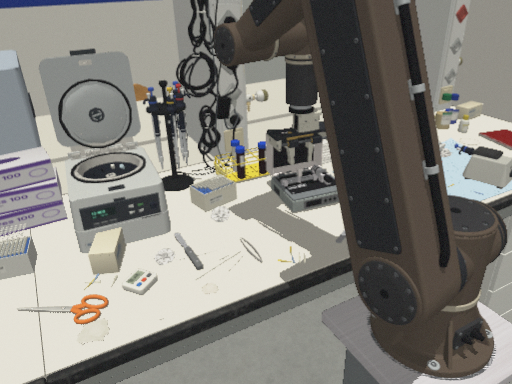

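```bash
python3 - <<'E'
from plant import bot
from h import *
w=lambda x,y,z:O+Rz@np.array([x,y,z],float)
f0=F(bot,5)
bot.line_to(w(4.6,30,73),60);f=F(bot,4)-f0
s=bot.read_state();print(s['t'],(Rz.T@(s['tcp_pos']-O)).round(2),f.round(2))
bot.move_gripper(10,30)
s=bot.read_state();f=F(bot,4)-f0;print(s['t'],(Rz.T@(s['tcp_pos']-O)).round(2),s['width'],f.round(2))
for y in (36,42,47.8):
    bot.line_to(w(4.6,y,73),25);s=bot.read_state();f=F(bot,4)-f0;print(s['t'],(Rz.T@(s['tcp_pos']-O)).round(2),s['width'],(Rz.T@f[:3]).round(2))
snap(bot,"wrist","w18");snap(bot,"scene","s18")
t=cv2.imread('pics/w18.png');cv2.imwrite('pics/w18c.png',cv2.resize(t[130:260,170:350],None,fx=4,fy=4,interpolation=cv2.INTER_CUBIC))
E
```

```text
44.0833 [ 4.95 30.07 73.48] [-0.32 -0.29  0.08  0.02 -0.02 -0.02]
44.6417 [ 4.67 30.76 73.15] 13.448274678205802 [-0.66  5.29  1.63  1.92  0.28 -0.08]
45.1 [ 4.68 35.63 73.12] 13.40277844374302 [ 0.75 -3.44  1.59]
45.5583 [ 4.68 41.84 73.1 ] 13.554809348515036 [ 1.71 -5.14  1.83]
46.0083 [ 4.69 47.35 73.11] 13.619682482007134 [ 1.25 -6.71  1.41]
```

View pics/w18c.png

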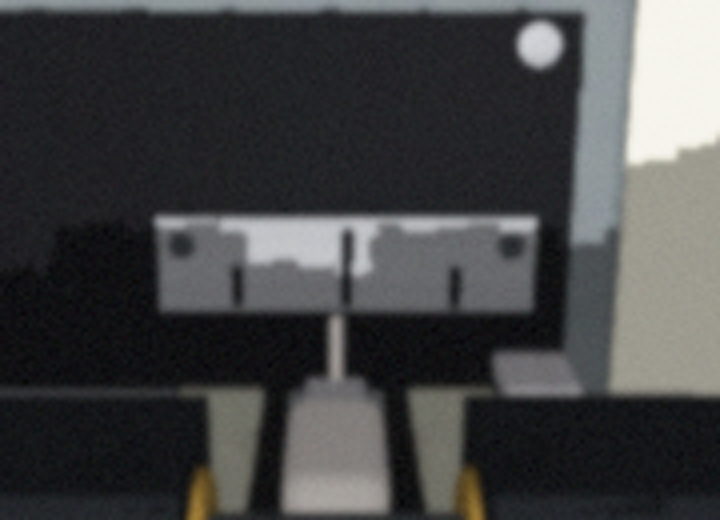

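View pics/s18.png

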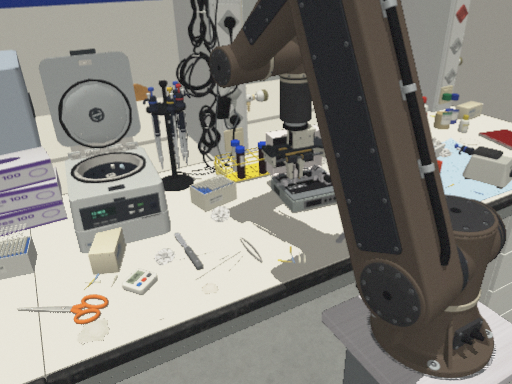

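```bash
python3 - <<'E'
from plant import bot
from h import *
w=lambda x,y,z:O+Rz@np.array([x,y,z],float)
bot.line_to(w(4.6,49.4,73),20);bot.pause(.3);s=bot.read_state();print(s['t'],(Rz.T@(s['tcp_pos']-O)).round(2),s['width'],(Rz.T@F(bot,5)[:3]).round(2))
snap(bot,"wrist","w19");snap(bot,"scene","s19")
t=cv2.imread('pics/w19.png');cv2.imwrite('pics/w19c.png',cv2.resize(t[160:240,195:315],None,fx=6,fy=6,interpolation=cv2.INTER_CUBIC))
t=cv2.imread('pics/s19.png');cv2.imwrite('pics/s19c.png',cv2.resize(t[120:220,150:350],None,fx=4,fy=4,interpolation=cv2.INTER_CUBIC))
E
```

```text
46.725 [ 4.73 48.78 73.12] 14.205523689517861 [ 1.48 -6.81  1.18]
```

View pics/w19c.png

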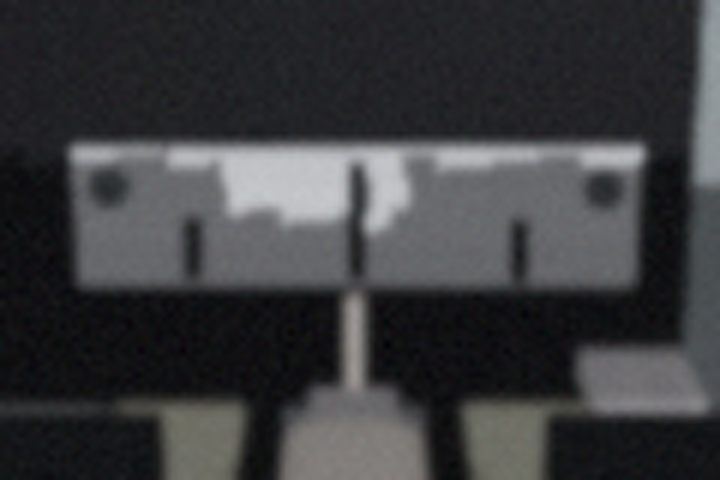

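View pics/s19c.png

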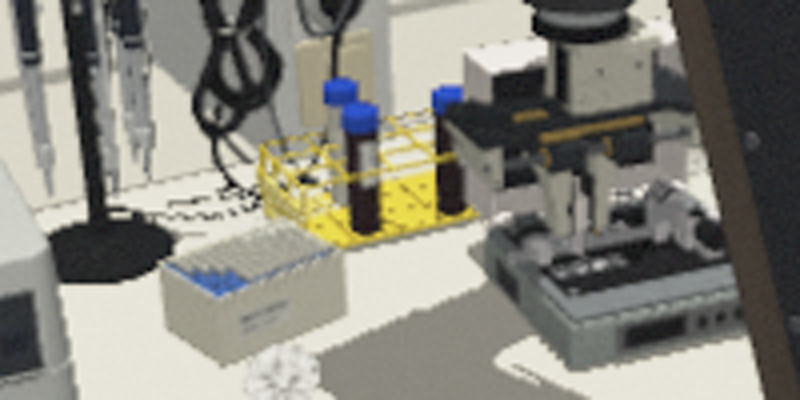

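```bash
python3 - <<'E'
from plant import bot
from h import *
bot.pause(1.0)
for _ in range(4):
    s=bot.read_state();print(s['t'],(Rz.T@(s['tcp_pos']-O)).round(2),s['width']);bot.pause(.1)
snap(bot,"wrist","w20")
t=cv2.imread('pics/w20.png');cv2.imwrite('pics/w20c.png',cv2.resize(t[160:240,195:315],None,fx=6,fy=6,interpolation=cv2.INTER_CUBIC))
E
```

```text
47.9083 [ 4.68 48.76 73.07] 13.66378902405943
48.0083 [ 4.68 48.76 73.11] 13.740587179554435
48.1083 [ 4.71 48.75 73.12] 14.00264896777052
48.2083 [ 4.67 48.74 73.08] 13.469195894031358
```

View pics/w20c.png

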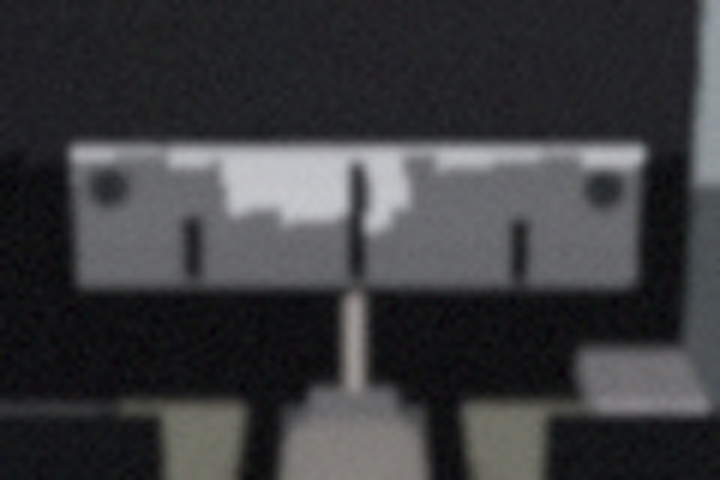

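Steady on the middle mark, so I'm handing in.

```bash
python3 - <<'E'
from plant import bot
bot.close_job()
E
```

```text
the job is handed in; nothing more can be done
```

I did the half-beam check in the order asked and handed it in at about 48 s, with the gripper still holding the shutter tab at the middle mark. No verdict was reported.

- **Hood:** I used the spatula farther from the base, at top-view pixel (179,218), not the look-alike at (311,255). Its blade went into the notch without resistance, levered the hood up, and pushed it back from inside. The hood stands upright: the wrist view gave about 1.585 rad and the scene view about 1.56.
- **Spatula:** It lies flat on the bench near where it started. The picture after I let go shows it at rest.
- **Shutter:** The pointer is at about 17.8 mm by the ticks. It did not change between two pictures 1.5 s apart. The measured push is about 6.8 N, against 7 N expected half way. The first stop was short, at about 16.4 mm; I moved it on by about 1.5 mm and never went past the middle mark.
- **Disagreements:**
  - The spatula had tilted about 0.05 rad in the grip before it went in, probably from brushing the hood on the way down, though no force reading showed a contact. I corrected for the tilt.
  - The blade touched the deck about 4 mm lower than I had worked out, so I took that contact as the height to insert at.
- **Other things:** I did not touch the rest of the bench deliberately, and the pictures show nothing else moved. I did not measure the other objects again at the end.

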